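# Back the captive lock screw out and open the shuttle

### The arm

A 6-joint arm with a two-finger parallel gripper is mounted at the origin on a cart in front of the work surface, level with it; the furniture and walls round the work are solid. World frame = base frame: x ahead of the robot, y to its left, z up, the work surface at z = 0. Lengths are in mm, angles in rad, forces in N, time in s.
With the tool pointing down it reaches from about 300 to 875 mm from the base axis. Payload 6.4 kg.
Tool frame: the origin (TCP) lies at the very end of the fingers, on their centre line; the grasp point (between the pads) lies 19 mm behind it (robot.pinch_z is the distance from the TCP to the grasp point, in mm); z points along the fingers, y is the line along which they close (so a half turn about z gives the same grasp; the last joint's range is limited). The gripper opens to 85 mm and grips with 20 to 120 N. Pads are 22 mm wide; open, the fingers measure 114 mm over their backs; the gripper's body (76 mm by 85 mm) begins 54 mm behind the grasp point. The pads swing forward as they close: fully open they stand 13 mm farther back than shut.
Start: joints at [1.008, 0.181, 1.607, -0, 1.354, -0.206], TCP at [200.824, 538.805, 231.288] pointing down, gripper open.
Joint ranges: [-2.99, 2.99], [-0.89, 2.07], [0.3, 2.58], [-1.14, 4.28], [0, 2.63], [-3.12, 3.12]. Speed limits (rad/s): [2.57, 2.57, 3.01, 3.14, 3.14, 3.14].

### API

Orientations are given as a unit quaternion [w, x, y, z].
In Python, from plant import robot, capture gives the robot as it stands.
- The arm moves only by the tool servo_tool, never from a script. Its argument "increments" is a list that holds one entry, the list of rows, each a list of 6 numbers: the shift along the world's x, y, z in cm, then the turn, a rotation vector about the world's x, y, z in rad. In form: [[[dx, dy, dz, rx, ry, rz], ...]]. A call has 1 to 10 rows; each row shifts and turns the commanded pose from where the row before left it; what a row does not reach is not made up. A row lasts 1/12 s, in which the tool goes at most 41.7 mm and 7.16 degrees, less where a joint would pass 70% of its speed; a pose out of reach is approached as far as the arm can. A call is refused whole if a number of a shift passes 4.17 or a number of a turn 0.125, either way. A call with a gripper value outside its range is refused whole. "fingers" is the closure, from 0 (fully open) to 1 (shut), set as the call begins (left out, the last holds). The fingers move at their own pace and stop on an object; "squeeze" is the grip in N (left out, the last holds). Time passes only in rows, so rows that do not move let the fingers close. It gives the time, the measured TCP pose, the force, the opening and the grip force at its end, in the units of the state.
- robot.sense(): the state, without advancing time (a new reading comes with each control period).
- capture(name): name is "scene" or "top"; returns a dict with "color" (384x512x3 uint8, red, green, blue), "fx", "fy", "cx", "cy" (pixels), "extrinsics" (4x4, takes a point from camera to world coordinates). Camera axes: x right, y up, looking along -z (the intrinsics and any distortion apply to the point x, -y, -z); pixel columns grow to the right and rows downward; lengths in mm; the calibration is good to about 2 mm. A picture is of the moment at which its call begins. There is no depth.
- robot.hand_in(): hands the job in; it is judged then, once.
The state is a dict: "time": time; "qpos": joint angles; "dq": joint speeds; "joint_torque": joint torques, N m; "tcp_pos": TCP position; "tool_rot": TCP orientation; "contact_force": force on the tool from outside, world axes, zero at the start; "moment": the same for the moment, N m; "gripper_width": opening from 0.0 (shut) to 1.0 (fully open); "gripper_force": force on a finger pad.
Only numpy, scipy, OpenCV 4.12 (cv2) and the standard library are available. Lean on these libraries where they do the work, as an engineer would, in place of code of your own. Each camera call takes 0.05 s, during which the arm holds its last target. There are 200 camera calls.

### The job

Open the locked block shuttle on the bench: take the round knurled lock knob on the bridge, pull it up lightly against its spring while turning it counter-clockwise until its thread catches, and screw it out until it stops turning, so that it stays parked up when let go. Pull only lightly, so that the brass collar under the knob is never dragged up more than about 3 mm. Then slide the shuttle by its black handle all the way out to its end stop, let go, and leave the other things on the bench where they are.

Things in the scene. Friction and masses are not known exactly. Their poses are not given: they have to be found in the camera images.
- fixture: Locking shuttle fixture, fixed to the bench: dark steel base 122 x 275 x 12 mm, steel rails 34 mm high along it, an aluminium bridge (116 x 50 mm, top 60 mm above the bench) across it. Origin on the bench right below the knob's axis, z up. It reaches from y = +70 mm to y = -205 mm of its own y axis; the shuttle runs out along its -y.
- knob_top (a point): Centre of the top of the lock knob: dark knurled steel cylinder, 36 mm diameter, 26 mm tall, upright above the brass collar on the bridge. At rest its top is 110 mm, its underside 84 mm above the bench. Round: its angle cannot be seen, and this point does not turn with it. A pin below it stands 10 mm deep in a hole of the shuttle (3 mm play) and locks it.
- screw_lift (a joint): Height of the lock screw above rest, m. A spring pulls it down (with its weight about 4 N at rest, 7 N at 14 mm). Off the thread's start it can be lifted only 3 to 4 mm, where its lug meets the underside of the thread. Let go on the thread it stays there by friction and may be gripped again; let go before, it drops to 0. Parked fully out and released it reads 13 mm.
- collar_top (a point): Centre of the collar's top, 80 mm above the bench, brass, 46 mm diameter, 20 mm tall. In it is the thread's one start: a gap 0.3 rad wide, 0.25 to 0.75 rad counter-clockwise (from above) of where the screw first stands; exact angle not visible. Turned there under a light pull, the screw comes free upward: pull on to 8.5 to 10 mm (less butts on the thread's end).
- thread_end (a point): Point on the screw's axis, 100 mm above the bench. The thread, hidden in the collar: from the gap turn on counter-clockwise and follow upward; level for 0.25 rad, then rising 5 mm in 1.2 rad (1.5 mm axial play), then level for 0.2 rad to a firm stop, 1.7 rad past the gap's middle. Turning takes under 0.15 N m; at the stop the torque soon passes 0.3 N m.
- collar (a joint): Rise of the brass collar, m. It floats on a stiff spring: stays at 0 until the screw pulls it up with 3.5 N, then rises 1 mm for each further 3.5 N. More than 4 mm is an over-pull that spoils the thread (17 N on the collar, about 22 N on the knob with the screw's own spring).
- handle (a point): Grip point of the shuttle's handle, a black mushroom knob 22 mm in diameter with its head 59 to 86 mm above the bench; this point is on its axis, 75 mm up. At first 110 mm from the lock screw along the fixture's -y; moves with the shuttle. Towards the bridge a steel reference block, 56 mm diameter, its top 46 mm above the bench, rides on the shuttle.
- shuttle (a joint): How far the shuttle has been slid out, m: 0 at the start, 0.060 at its end stop. Moves along the fixture's -y with about 2 N of friction; blocked by the pin until the screw is up by more than 10 mm.
- grease_tin: Flat round tin, 67 mm diameter, 29 mm tall, behind the fixture; a bystander. Origin under its centre.
- hex_key: Black hexagon key lying behind the fixture, 31 x 77 x 5 mm; a bystander. Origin under its middle.
- marker: Marker pen lying to the left of the fixture, 137 mm long, 17 mm thick; a bystander. Origin under its middle, length along its y.
- anvil: Stepped round steel anvil standing on the bench behind the fixture, 39 mm diameter, 38 mm tall; a bystander. Origin under its centre.

How it is judged (in metres and radians):
On the way, in this order (a step that is already met when the one before it is completed fails the run):
1. the screw is pulled up into its thread, shuttle still in (value of joint screw_lift above 0.0075 m and value of joint shuttle below 0.01 m), for 0.1 s.
2. the screw stands parked fully out with nothing touching it, shuttle still in (value of joint screw_lift above 0.0126 m and contact force between the fingers and anything else below 0.1 N and value of joint shuttle below 0.01 m), for 0.3 s.
3. the shuttle is slid out to its end stop (value of joint shuttle above 0.057 m), for 0.2 s.
At the end, for the whole second after the job is handed in: The lock screw stands parked fully out on its thread (up at least 12.6 mm) with nothing holding it, and the shuttle stands still within 3 mm of its end stop (value of joint screw_lift above 0.0126 m and value of joint shuttle above 0.057 m and velocity of joint shuttle below 0.01 m/s); the robot touches nothing.
It fails at once if the brass collar is dragged up more than 4 mm (over-pull) (value of joint collar above 0.004 m).
It fails at once if a bystander is moved more than 25 mm (distance of any of anvil, grease_tin, hex_key, marker from where it was at the start of the episode above 0.025 m).
It also fails if it takes over 72 s, if anything falls off the work surface, if the arm or the gripper's body presses on something with over 40 N, if the wrist force passes 120 N, or if a joint passes its speed limit or range.

## Working session

There is one attempt and no reset: what is moved stays moved. The work goes in short steps, Python scripts to look and compute and a tool call to move; the robot and the scene stay as the last step left them, time stands still between calls to the robot, and variables do not carry over. Pictures are saved under pics/ and viewed, at most 10 in all, crops included, and the job is handed in when it is done.

Besides the shell and the picture viewer there is one more tool, called after "Call:" as name(argument=value, ...) on one line, values as JSON. servo_tool: Moves the arm, as the interface text tells. Its arguments: {"type":"object","properties":{"increments":{"type":"array"},"fingers":{"type":"number"},"squeeze":{"type":"number"}},"required":["increments"]}

```bash
mkdir -p pics
cat > h.py <<'E'
import numpy as np, cv2
from plant import robot, capture
def snap(n,f):
    c=capture(n); cv2.imwrite(f'pics/{f}.png',c['color'][...,::-1]); np.savez(f'pics/{f}.npz',**{k:v for k,v in c.items() if k!='color'}); return c
def proj(c,P):
    E=np.array(c['extrinsics']); p=(np.atleast_2d(P)-E[:3,3])@E[:3,:3]
    return np.c_[c['fx']*p[:,0]/-p[:,2]+c['cx'], c['fy']*-p[:,1]/-p[:,2]+c['cy']]
def ray(c,u,v,z):
    E=np.array(c['extrinsics']); d=E[:3,:3]@np.array([(u-c['cx'])/c['fx'],-(v-c['cy'])/c['fy'],-1.])
    return E[:3,3]+d*(z-E[2,3])/d[2]
E
python3 - <<'E'
from h import *
for n in('scene','top'):
    c=snap(n,n+'0'); print(n,c.keys(),c['fx'],c['cx'],c['cy'],np.round(c['extrinsics'],3).tolist())
print(robot.sense())
E
```

```text
scene dict_keys(['color', 'fx', 'fy', 'cx', 'cy', 'extrinsics']) 421.5322184461963 253.84507136048094 187.66519753926016 [[-0.835, 0.399, -0.38, 267.117], [-0.55, -0.596, 0.584, 620.654], [0.007, 0.697, 0.717, 727.325], [0.0, 0.0, 0.0, 1.0]]
top dict_keys(['color', 'fx', 'fy', 'cx', 'cy', 'extrinsics']) 441.2516894474856 252.56189918186246 184.78658566739313 [[-0.057, 0.976, -0.21, 349.127], [-0.998, -0.056, 0.009, 99.413], [-0.003, 0.21, 0.978, 1111.093], [0.0, 0.0, 0.0, 1.0]]
{'time': 0.1, 'qpos': array([ 1.00771065e+00,  1.81440948e-01,  1.60791813e+00, -1.76999813e-05,
        1.35381885e+00, -2.06320111e-01]), 'dq': array([-0.00058722, -0.0034724 , -0.00161691,  0.00067683,  0.00244437,
       -0.00021389]), 'joint_torque': array([-2.08159572e-04, -4.45872045e+01, -3.52236843e+01, -3.71915603e-04,
        4.09369051e-03, -2.91267793e-05]), 'tcp_pos': array([200.53966204, 538.35574691, 230.483871  ]), 'tool_rot': array([-2.89453152e-04,  1.77436316e-01,  9.84131965e-01, -7.37942878e-04]), 'contact_force': array([0.0127177 , 0.04066557, 0.51014534]), 'moment': array([-0.04524083,  0.01242921, -0.05084585]), 'gripper_force': 0.0, 'gripper_width': 1.0010392894692}
```

View pics/scene0.png

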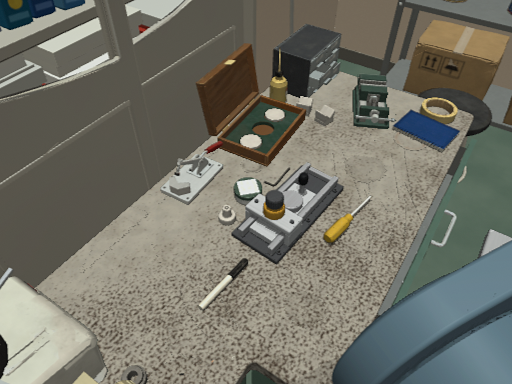

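View pics/top0.png

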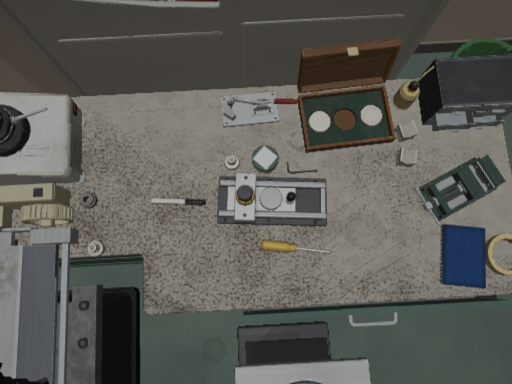

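The scene view shows the knob at about (274,197) and the handle at (303,178). In the top view they are at (245,193) and (291,197). I'll zoom in next.

Run:
```python
from h import *
a=cv2.imread('pics/scene0.png')[150:260,225:350]; b=cv2.imread('pics/top0.png')[165:235,210:335]
r=lambda i:cv2.resize(i,None,fx=6,fy=6,interpolation=cv2.INTER_CUBIC)[:,:750]
cv2.imwrite('pics/z1.png',cv2.resize(a,None,fx=5,fy=5,interpolation=2)); cv2.imwrite('pics/z2.png',r(b))
ct=np.load('pics/top0.npz'); cs=np.load('pics/scene0.npz')
print(ray(ct,245,193,110),ray(ct,291,196.5,86),ray(cs,274.5,194,110),ray(cs,303.5,176,86))
```

```text
[545.60811292 108.47917723 110.        ] [535.63506883   0.66706769  86.        ] [549.43744826 109.50077469 110.        ] [535.95103356   8.36709849  86.        ]
```

View pics/z1.png

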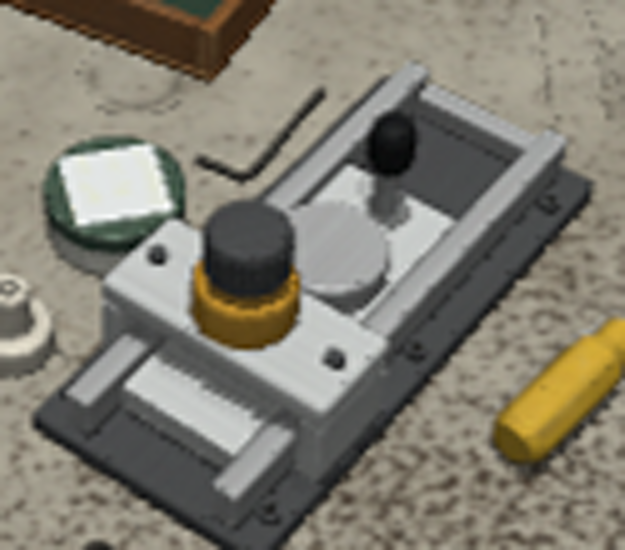

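View pics/z2.png

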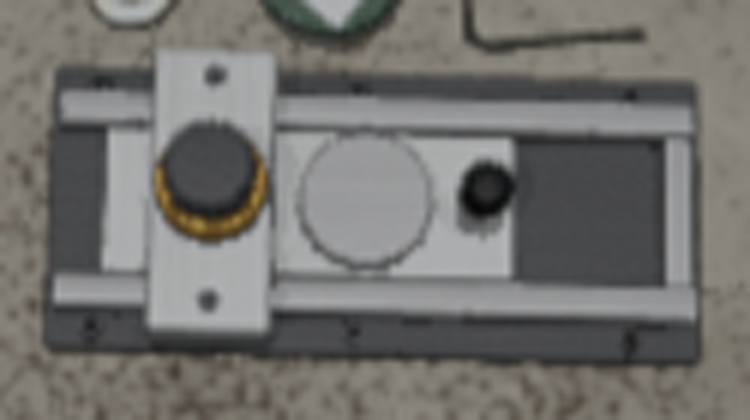

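The knob's top centre is near (249,228) in the z1 zoom and (208,163) in z2. The handle head is near (393,140) and (487,189). The rail edges run from (60,90) to (695,105) and from (52,303) to (695,318) in z2.

Run:
```python
from h import *
from scipy.optimize import least_squares as ls
ct=np.load('pics/top0.npz'); cs=np.load('pics/scene0.npz')
S=lambda x,y:np.array([225+(x+.5)/5-.5,150+(y+.5)/5-.5]); T=lambda x,y:np.array([210+(x+.5)/6-.5,165+(y+.5)/6-.5])
def tri(s,t,zs,zt):
    f=lambda p:np.r_[proj(cs,[p[0],p[1],zs])[0]-s,proj(ct,[p[0],p[1],zt])[0]-t]
    r=ls(f,[540,50]); return r.x,r.fun
print(tri(S(249,229),T(208,163),110,110)); print(tri(S(393,143),T(487,189),73,80))
for p,q in(((60,90),(695,105)),((52,303),(695,318)),((60,122),(695,134)),((52,275),(695,290))):
    d=ray(ct,*T(*q),34)-ray(ct,*T(*p),34); print(d,np.arctan2(d[0],-d[1]))
```

```text
(array([548.26869507, 111.26551692]), array([ 0.13810904, -0.6334864 , -0.51471831,  0.19085142]))
(array([538.31005882,   1.378809  ]), array([ 0.34797125, -0.2389164 , -0.34160634, -0.20650979]))
[ -21.6953859  -263.80514624    0.        ] -0.082055531770845
[ -21.34770178 -262.60320453    0.        ] -0.08111425011841726
[-2.03445671e+01 -2.63239347e+02 -2.27373675e-13] -0.07713210641162849
[ -21.41740336 -263.19057148    0.        ] -0.0811971129068804
```

Call:
servo_tool(increments=[[[1.74, -2.14, -0.3, 0, 0, -0.09], [1.74, -2.14, -0.3, 0, 0, -0.09], [1.74, -2.14, -0.3, 0, 0, -0.09], [1.74, -2.14, -0.3, 0, 0, -0.09], [1.74, -2.14, -0.3, 0, 0, -0.09], [1.74, -2.14, -0.3, 0, 0, -0.09], [1.74, -2.14, -0.3, 0, 0, -0.09], [1.74, -2.14, -0.3, 0, 0, -0.09], [1.74, -2.14, -0.3, 0, 0, -0.09], [1.74, -2.14, -0.3, 0, 0, -0.09]]], fingers=0.2, squeeze=40)

```text
time: 0.93
tcp_pos: [375.2, 323.5, 200.8]
tool_rot: [-0.0, 0.59, 0.808, -0.0]
contact_force: [0.4, 1.5, -0.6]
gripper_width: 0.8
gripper_force: 0.0
```

Call:
servo_tool(increments=[[[1.74, -2.14, -0.3, 0, 0, -0.09], [1.74, -2.14, -0.3, 0, 0, -0.09], [1.74, -2.14, -0.3, 0, 0, -0.09], [1.74, -2.14, -0.3, 0, 0, -0.09], [1.74, -2.14, -0.3, 0, 0, -0.09], [1.74, -2.14, -0.3, 0, 0, -0.09], [1.74, -2.14, -0.3, 0, 0, -0.09], [1.74, -2.14, -0.3, 0, 0, -0.09], [1.74, -2.14, -0.3, 0, 0, -0.09], [1.74, -2.14, -0.3, 0, 0, -0.09]]])

```text
time: 1.77
tcp_pos: [549.2, 109.6, 170.7]
tool_rot: [-0.0, 0.882, 0.471, -0.0]
contact_force: [-0.7, -0.2, 0.1]
gripper_width: 0.801
gripper_force: 0.0
```

Call:
servo_tool(increments=[[[0, 0, 0, 0, 0, 0], [0, 0, 0, 0, 0, 0], [0, 0, 0, 0, 0, 0]]])

```text
time: 2.02
tcp_pos: [548.2, 111.0, 170.8]
tool_rot: [-0.001, 0.881, 0.473, -0.001]
contact_force: [0.5, -0.5, 0.0]
gripper_width: 0.805
gripper_force: 0.0
```

Call:
servo_tool(increments=[[[0, 0, -1.5, 0, 0, 0], [0, 0, -1.5, 0, 0, 0], [0, 0, -1.5, 0, 0, 0], [0, 0, -1.5, 0, 0, 0], [0, 0, -1.5, 0, 0, 0], [0, 0, -0.7, 0, 0, 0], [0, 0, 0, 0, 0, 0], [0, 0, 0, 0, 0, 0]]])

```text
time: 2.68
tcp_pos: [548.4, 111.5, 89.4]
tool_rot: [-0.0, 0.881, 0.473, -0.0]
contact_force: [-0.0, 0.1, 0.5]
gripper_width: 0.801
gripper_force: 0.0
```

Call:
servo_tool(increments=[[[0, 0, 0, 0, 0, 0], [0, 0, 0, 0, 0, 0], [0, 0, 0, 0, 0, 0], [0, 0, 0, 0, 0, 0], [0, 0, 0, 0, 0, 0], [0, 0, 0, 0, 0, 0], [0, 0, 0, 0, 0, 0], [0, 0, 0, 0, 0, 0]]], fingers=1, squeeze=30)

```text
time: 3.35
tcp_pos: [549.0, 111.3, 90.6]
tool_rot: [-0.0, 0.881, 0.473, 0.0]
contact_force: [-2.4, 1.5, 5.5]
gripper_width: 0.403
gripper_force: 29.5
```

Run:
```python
from h import *
c=snap('scene','s1'); s=robot.sense(); print(s)
cv2.imwrite('pics/z3.png',cv2.resize(cv2.imread('pics/s1.png')[130:260,200:350],None,fx=4,fy=4,interpolation=2))
```

```text
{'time': 3.4, 'qpos': array([-1.22376062e-02,  3.15415985e-01,  1.75242439e+00,  8.73266518e-04,
        1.07303516e+00,  5.73219825e-01]), 'dq': array([-0.00108431, -0.00054457,  0.00209697,  0.00010923, -0.00131362,
        0.000185  ]), 'joint_torque': array([-1.52203135e+00, -4.34164810e+01, -2.95644844e+01, -5.27079217e-01,
       -1.00482177e+00, -2.99692940e-03]), 'tcp_pos': array([549.04163627, 111.3342405 ,  90.59978714]), 'tool_rot': array([-1.62398607e-04,  8.81171804e-01,  4.72795914e-01,  4.99434979e-04]), 'contact_force': array([-3.40712811,  2.28588232,  6.0896369 ]), 'moment': array([0.29608459, 0.52506022, 0.01002059]), 'gripper_force': 29.47449215920642, 'gripper_width': 0.4027621748696292}
```

View pics/z3.png

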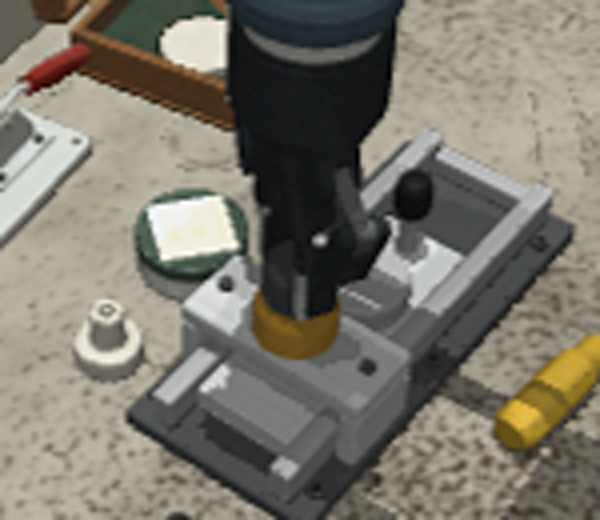

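The fingers hold the knob just above the collar. I'll relieve the side force and start a light pull.

Call:
servo_tool(increments=[[[-0.04, 0.03, 0.1, 0, 0, 0], [-0.04, 0.02, 0.1, 0, 0, 0], [0, 0, 0.1, 0, 0, 0], [0, 0, 0.1, 0, 0, 0], [0, 0, 0, 0, 0, 0], [0, 0, 0, 0, 0, 0], [0, 0, 0, 0, 0, 0]]], squeeze=40)

```text
time: 3.98
tcp_pos: [548.2, 111.2, 93.2]
tool_rot: [0.0, 0.881, 0.473, 0.0]
contact_force: [2.0, 1.3, -4.8]
gripper_width: 0.398
gripper_force: 40.2
```

```bash
python3 -c "
from h import *
s=robot.sense(); print(s['tcp_pos'],s['contact_force'],s['moment'])"
```

```text
[548.23543185 111.24587952  93.22779305] [ 1.96223469  1.32208946 -4.82301951] [ 0.01744641 -0.72357166 -0.02747887]
```

Call:
servo_tool(increments=[[[0, 0, 0.1, 0, 0, 0], [0, 0, 0.05, 0, 0, 0], [0, 0, 0, 0, 0, 0], [0, 0, 0, 0, 0, 0]]])

```text
time: 4.32
tcp_pos: [548.0, 111.2, 94.4]
tool_rot: [0.0, 0.881, 0.473, -0.0]
contact_force: [4.7, 0.1, -9.9]
gripper_width: 0.399
gripper_force: 40.7
```

Call:
servo_tool(increments=[[[0.04, 0, 0, 0, 0, 0.05], [0, 0, 0, 0, 0, 0.05], [0, 0, 0, 0, 0, 0.05], [0, 0, 0, 0, 0, 0.05], [0, 0, 0, 0, 0, 0.05], [0, 0, 0, 0, 0, 0], [0, 0, 0, 0, 0, 0]]])

```text
time: 4.9
tcp_pos: [548.4, 111.6, 94.6]
tool_rot: [-0.0, 0.816, 0.578, 0.0]
contact_force: [4.9, 3.3, -9.5]
gripper_width: 0.398
gripper_force: 40.8
```

Call:
servo_tool(increments=[[[0, 0, 0, 0, 0, 0.05], [0, 0, 0, 0, 0, 0.05], [0, 0, 0, 0, 0, 0], [0, 0, 0, 0, 0, 0]]])

```text
time: 5.23
tcp_pos: [548.4, 111.4, 95.1]
tool_rot: [-0.0, 0.786, 0.618, 0.0]
contact_force: [2.1, 1.3, -5.6]
gripper_width: 0.395
gripper_force: 41.2
```

The pull force dropped and the screw rose, so this is the gap. I'll turn a bit further and pull to about 9 mm.

Call:
servo_tool(increments=[[[0, 0, 0, 0, 0, 0.05], [0, 0, 0.1, 0, 0, 0.03], [0, 0, 0.1, 0, 0, 0], [0, 0, 0.1, 0, 0, 0], [0, 0, 0.1, 0, 0, 0], [0, 0, 0, 0, 0, 0], [0, 0, 0, 0, 0, 0]]])

```text
time: 5.82
tcp_pos: [548.4, 111.4, 98.8]
tool_rot: [-0.0, 0.76, 0.65, 0.0]
contact_force: [2.2, 2.2, -5.2]
gripper_width: 0.398
gripper_force: 41.1
```

```bash
python3 -c "
from h import *
s=robot.sense(); print(s['tcp_pos'],s['contact_force'],s['moment'],s['qpos'])"
```

```text
[548.42897761 111.35571544  98.84997771] [ 2.23051626  2.18156778 -5.23719225] [ 0.28043005 -0.78570134 -0.0483619 ] [-1.18262195e-02  3.02549925e-01  1.74950265e+00  1.18935042e-04
  1.08945530e+00  1.44968724e-01]
```

Call:
servo_tool(increments=[[[0.03, 0.03, 0.06, 0, 0, 0], [0, 0, 0.04, 0, 0, 0], [0, 0, 0, 0, 0, 0], [0, 0, 0, 0, 0, 0]]])

```text
time: 6.15
tcp_pos: [548.5, 111.5, 99.7]
tool_rot: [-0.0, 0.76, 0.65, -0.0]
contact_force: [1.2, 2.0, -6.3]
gripper_width: 0.395
gripper_force: 41.1
```

Call:
servo_tool(increments=[[[0, 0, 0, 0, 0, 0.05], [0, 0, 0, 0, 0, 0.05], [0, 0, 0, 0, 0, 0.05], [0, 0, 0, 0, 0, 0.05], [0, 0, 0, 0, 0, 0], [0, 0, 0, 0, 0, 0]]])

```text
time: 6.65
tcp_pos: [548.6, 111.6, 99.7]
tool_rot: [-0.0, 0.692, 0.722, -0.0]
contact_force: [1.2, 1.5, -6.2]
gripper_width: 0.401
gripper_force: 41.1
```

```bash
python3 -c "
from h import *
s=robot.sense(); print(s['tcp_pos'],s['contact_force'],s['moment'],s['qpos'])"
```

```text
[548.59972031 111.63419987  99.71226687] [ 1.19557898  1.48586082 -6.23536258] [ 0.31989179 -0.60948342  0.00385123] [-1.12901087e-02  3.01970912e-01  1.74819397e+00  7.31596629e-05
  1.09171612e+00 -5.38178400e-02]
```

Call:
servo_tool(increments=[[[0, 0, 0, 0, 0, 0.06], [0, 0, 0, 0, 0, 0.06], [0, 0, 0.025, 0, 0, 0.06], [0, 0, 0.025, 0, 0, 0.06], [0, 0, 0.025, 0, 0, 0.06], [0, 0, 0.025, 0, 0, 0.06], [0, 0, 0, 0, 0, 0], [0, 0, 0, 0, 0, 0]]])

```text
time: 7.32
tcp_pos: [548.6, 111.8, 100.7]
tool_rot: [-0.0, 0.552, 0.834, 0.0]
contact_force: [1.5, 2.5, -6.4]
gripper_width: 0.398
gripper_force: 41.1
```

```bash
python3 -c "
from h import *
s=robot.sense(); print(s['tcp_pos'],s['contact_force'],s['moment'],s['qpos'])"
```

```text
[548.55328063 111.79534894 100.65402041] [ 1.49462126  2.47595909 -6.35963308] [ 0.62221488 -0.63920444  0.00405176] [-1.11676549e-02  3.00595175e-01  1.74774196e+00  4.03502092e-04
  1.09363735e+00 -4.12601991e-01]
```

Call:
servo_tool(increments=[[[0, 0.03, 0.025, 0, 0, 0.06], [0, 0, 0.025, 0, 0, 0.06], [0, 0, 0.025, 0, 0, 0.06], [0, 0, 0.025, 0, 0, 0.06], [0, 0, 0.025, 0, 0, 0.06], [0, 0, 0.025, 0, 0, 0.06], [0, 0, 0.025, 0, 0, 0.06], [0, 0, 0.025, 0, 0, 0.06], [0, 0, 0, 0, 0, 0], [0, 0, 0, 0, 0, 0]]])

```text
time: 8.15
tcp_pos: [548.4, 112.1, 102.6]
tool_rot: [-0.0, 0.338, 0.941, 0.0]
contact_force: [1.8, 2.3, -6.3]
gripper_width: 0.401
gripper_force: 41.0
```

```bash
python3 -c "
from h import *
s=robot.sense(); print(s['tcp_pos'],s['contact_force'],s['moment'],s['qpos'])"
```

```text
[548.35226994 112.1424862  102.56229887] [ 1.75884885  2.26446123 -6.27217181] [ 0.85442837 -0.43244525  0.08478392] [-1.05715086e-02  2.97837307e-01  1.74678900e+00  4.68582126e-04
  1.09777479e+00 -8.91446895e-01]
```

Call:
servo_tool(increments=[[[0, 0, 0.025, 0, 0, 0.06], [0, 0, 0.025, 0, 0, 0.06], [0, 0, 0.025, 0, 0, 0.06], [0, 0, 0.025, 0, 0, 0.06], [0, 0, 0.025, 0, 0, 0.06], [0, 0, 0.025, 0, 0, 0.06], [0, 0, 0.02, 0, 0, 0.06], [0, 0, 0, 0, 0, 0], [0, 0, 0, 0, 0, 0]]])

```text
time: 8.9
tcp_pos: [548.2, 112.2, 104.2]
tool_rot: [-0.001, 0.135, 0.991, 0.0]
contact_force: [-0.1, 3.5, -6.8]
gripper_width: 0.397
gripper_force: 41.0
```

```bash
python3 -c "
from h import *
s=robot.sense(); print(s['tcp_pos'],s['contact_force'],s['moment'],s['qpos'])"
```

```text
[548.1525024  112.17116879 104.17196842] [-0.13073516  3.53012116 -6.81382597] [ 1.13422485 -0.16901883  0.03164398] [-1.05523552e-02  2.95432552e-01  1.74608970e+00  5.24314201e-04
  1.10135839e+00 -1.31114566e+00]
```

Call:
servo_tool(increments=[[[0, 0, 0.01, 0, 0, 0.04], [0, 0, 0, 0, 0, 0.04], [0, 0, 0, 0, 0, 0.04], [0, 0, 0, 0, 0, 0.04], [0, 0, 0, 0, 0, 0], [0, 0, 0, 0, 0, 0]]])

```text
time: 9.4
tcp_pos: [548.1, 112.2, 104.3]
tool_rot: [-0.001, 0.055, 0.998, 0.0]
contact_force: [-0.9, 3.5, -6.5]
gripper_width: 0.4
gripper_force: 41.1
```

```bash
python3 -c "
from h import *
s=robot.sense(); print(s['tcp_pos'],s['contact_force'],s['moment'],s['qpos'])"
```

```text
[548.13310019 112.16338127 104.29572146] [-0.89974719  3.5079437  -6.47288946] [1.19761096 0.08082093 0.06399539] [-1.05241404e-02  2.95255556e-01  1.74602571e+00  4.41889708e-04
  1.10165071e+00 -1.47165393e+00]
```

Call:
servo_tool(increments=[[[0, 0, 0, 0, 0, 0.04], [0, 0, 0, 0, 0, 0.04], [0, 0, 0, 0, 0, 0.04], [0, 0, 0, 0, 0, 0], [0, 0, 0, 0, 0, 0]]])

```text
time: 9.82
tcp_pos: [548.3, 112.1, 104.3]
tool_rot: [-0.0, -0.005, 1.0, 0.0]
contact_force: [0.2, 5.3, -7.7]
gripper_width: 0.399
gripper_force: 41.0
```

```bash
python3 -c "
from h import *
s=robot.sense(); print(s['tcp_pos'],s['contact_force'],s['moment'],s['qpos'])"
```

```text
[548.30007931 112.11996036 104.31758808] [ 0.17884547  5.27639911 -7.67750898] [1.26885065 0.12343122 0.0375084 ] [-1.05690932e-02  2.95314153e-01  1.74589690e+00  3.81941430e-04
  1.10135768e+00 -1.59192211e+00]
```

Call:
servo_tool(increments=[[[0, 0.04, 0, 0, 0, 0.04], [0, 0.03, 0, 0, 0, 0.04], [0, 0, 0, 0, 0, 0.04], [0, 0, 0, 0, 0, 0], [0, 0, 0, 0, 0, 0]]])

```text
time: 10.23
tcp_pos: [549.2, 112.5, 104.4]
tool_rot: [0.001, -0.065, 0.998, -0.0]
contact_force: [3.5, 3.9, -11.5]
gripper_width: 0.395
gripper_force: 40.8
```

```bash
python3 -c "
from h import *
s=robot.sense(); print(s['tcp_pos'],s['contact_force'],s['moment'],s['qpos'])"
```

```text
[549.21628409 112.4589604  104.42899178] [  3.46948448   3.93999726 -11.5138799 ] [ 1.06427216 -0.48714239 -0.19111697] [-9.70615238e-03  2.95879954e-01  1.74489382e+00 -5.50494913e-05
  1.09978184e+00 -1.71095194e+00]
```

The torque is rising, so the screw is at its stop. I'll give it one more small turn with the pull eased, then release.

Call:
servo_tool(increments=[[[0, 0, -0.05, 0, 0, 0.04], [0, 0, 0, 0, 0, 0], [0, 0, 0, 0, 0, 0]]])

```text
time: 10.48
tcp_pos: [549.8, 112.6, 104.4]
tool_rot: [0.001, -0.085, 0.996, 0.0]
contact_force: [4.0, 4.1, -9.4]
gripper_width: 0.398
gripper_force: 40.9
```

```bash
python3 -c "
from h import *
s=robot.sense(); print(s['tcp_pos'],s['contact_force'],s['moment'],s['qpos'])"
```

```text
[549.76679836 112.55409136 104.41146327] [ 3.97516277  4.05699469 -9.44220624] [ 1.14192701 -0.54181133 -0.3287619 ] [-9.69846438e-03  2.96223253e-01  1.74448930e+00  2.83824092e-04
  1.09862748e+00 -1.75105095e+00]
```

Call:
servo_tool(increments=[[[0, 0, -0.07, 0, 0, 0], [0, 0, -0.05, 0, 0, 0], [0, 0, 0, 0, 0, 0], [0, 0, 0, 0, 0, 0]]])

```text
time: 10.82
tcp_pos: [549.9, 112.6, 104.1]
tool_rot: [0.001, -0.086, 0.996, -0.0]
contact_force: [2.7, 2.8, 0.8]
gripper_width: 0.397
gripper_force: 41.8
```

Call:
servo_tool(increments=[[[0, 0, 0, 0, 0, 0], [0, 0, 0, 0, 0, 0], [0, 0, 0, 0, 0, 0], [0, 0, 0, 0, 0, 0], [0, 0, 0, 0, 0, 0], [0, 0, 0, 0, 0, 0], [0, 0, 0, 0, 0, 0], [0, 0, 0, 0, 0, 0]]], fingers=0.25)

```text
time: 11.48
tcp_pos: [548.7, 112.5, 102.9]
tool_rot: [-0.0, -0.087, 0.996, -0.0]
contact_force: [-0.8, -0.2, -0.0]
gripper_width: 0.75
gripper_force: 0.0
```

Call:
servo_tool(increments=[[[0, 0, 1, 0, 0, 0], [0, 0, 1.5, 0, 0, 0], [0, 0, 1.5, 0, 0, 0], [0, 0, 1.5, 0, 0, 0], [0, 0, 1.5, 0, 0, 0], [0, -2, 0, 0, 0, 0], [0, -3, 0, 0, 0, 0], [-0.5, -3, 0, 0, 0, 0], [-0.5, -2.9, 0, 0, 0, 0], [0, 0, 0, 0, 0, 0]]])

```text
time: 12.32
tcp_pos: [538.5, -0.6, 173.8]
tool_rot: [0.0, -0.085, 0.996, -0.001]
contact_force: [0.8, 0.5, 0.1]
gripper_width: 0.746
gripper_force: 0.0
```

Run:
```python
from h import *
c=snap('scene','s2'); s=robot.sense(); print(s['tcp_pos'],s['contact_force'])
a=cv2.imread('pics/s2.png')[130:260,200:350]; b=cv2.imread('pics/scene0.png')[130:260,200:350]
cv2.imwrite('pics/z4.png',cv2.resize(np.hstack([a[:,:],b]),None,fx=2.6,fy=2.6,interpolation=2))
```

```text
[538.76342042   1.36798529 173.78232899] [-0.18134866  0.05305722  0.16408945]
```

View pics/z4.png

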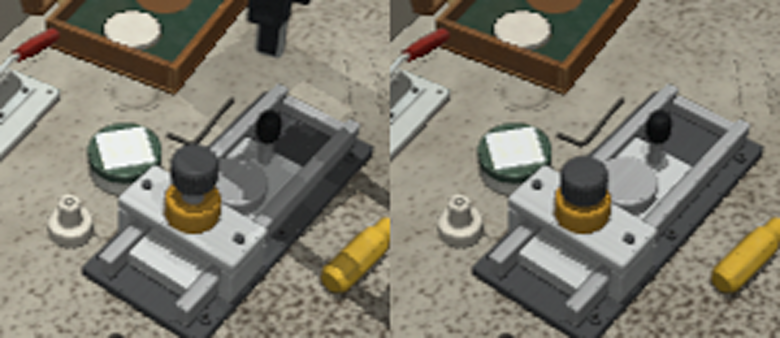

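The knob stands parked up with its shaft visible at about (195,190), and the shuttle is still in. I'll grip the handle next.

Call:
servo_tool(increments=[[[0, 0, -1.5, 0, 0, 0], [0, 0, -2, 0, 0, 0], [0, 0, -2, 0, 0, 0], [0, 0, -2, 0, 0, 0], [0, 0, -2, 0, 0, 0], [0, 0, -1.5, 0, 0, 0], [0, 0, -0.7, 0, 0, 0], [0, 0, 0, 0, 0, 0]]])

```text
time: 13.03
tcp_pos: [537.6, 4.7, 54.5]
tool_rot: [-0.001, -0.087, 0.996, 0.001]
contact_force: [-0.1, -0.7, 0.7]
gripper_width: 0.75
gripper_force: 0.0
```

Call:
servo_tool(increments=[[[0, 0, 0, 0, 0, 0], [0, 0, 0, 0, 0, 0], [0, 0, 0, 0, 0, 0], [0, 0, 0, 0, 0, 0], [0, 0, 0, 0, 0, 0], [0, 0, 0, 0, 0, 0], [0, 0, 0, 0, 0, 0], [0, 0, 0, 0, 0, 0], [0, 0, 0, 0, 0, 0]]], fingers=1, squeeze=30)

```text
time: 13.78
tcp_pos: [540.0, 2.4, 57.4]
tool_rot: [0.001, -0.086, 0.996, -0.001]
contact_force: [-0.8, -5.5, 5.4]
gripper_width: 0.238
gripper_force: 31.6
```

Call:
servo_tool(increments=[[[-0.02, -0.3, 0, 0, 0, 0], [-0.05, -0.65, 0, 0, 0, 0], [-0.06, -0.7, 0, 0, 0, 0], [-0.06, -0.7, 0, 0, 0, 0], [-0.06, -0.7, 0, 0, 0, 0], [-0.06, -0.7, 0, 0, 0, 0], [-0.06, -0.7, 0, 0, 0, 0], [-0.06, -0.7, 0, 0, 0, 0], [-0.04, -0.5, 0, 0, 0, 0], [0, 0, 0, 0, 0, 0]]])

```text
time: 14.62
tcp_pos: [535.4, -53.9, 57.3]
tool_rot: [0.002, -0.086, 0.996, -0.0]
contact_force: [0.4, -2.1, 4.7]
gripper_width: 0.238
gripper_force: 31.7
```

Call:
servo_tool(increments=[[[-0.01, -0.15, 0, 0, 0, 0], [-0.01, -0.15, 0, 0, 0, 0], [0, -0.1, 0, 0, 0, 0], [0, -0.1, 0, 0, 0, 0], [0, 0, 0, 0, 0, 0], [0, 0, 0, 0, 0, 0], [0, 0, 0, 0, 0, 0], [0, 0, 0, 0, 0, 0]]])

```text
time: 15.28
tcp_pos: [535.1, -57.5, 57.3]
tool_rot: [0.001, -0.086, 0.996, 0.0]
contact_force: [0.1, 2.1, 6.6]
gripper_width: 0.232
gripper_force: 31.8
```

Call:
servo_tool(increments=[[[0, -0.1, 0, 0, 0, 0], [0, -0.1, 0, 0, 0, 0], [0, -0.05, 0, 0, 0, 0], [0, 0, 0, 0, 0, 0], [0, 0, 0, 0, 0, 0], [0, 0, 0, 0, 0, 0]]])

```text
time: 15.78
tcp_pos: [535.1, -57.6, 57.2]
tool_rot: [0.002, -0.086, 0.996, 0.002]
contact_force: [1.3, 12.5, 9.2]
gripper_width: 0.239
gripper_force: 32.0
```

The force climbs with no movement, so the shuttle is at its end stop. I'll ease off the push, let go and retreat.

Call:
servo_tool(increments=[[[0, 0.1, 0, 0, 0, 0], [0, 0.1, 0, 0, 0, 0], [0, 0, 0, 0, 0, 0]]])

```text
time: 16.03
tcp_pos: [535.1, -57.5, 57.3]
tool_rot: [0.001, -0.087, 0.996, 0.0]
contact_force: [0.1, 3.6, 7.9]
gripper_width: 0.234
gripper_force: 31.8
```

Call:
servo_tool(increments=[[[0, 0, 0, 0, 0, 0], [0, 0, 0, 0, 0, 0], [0, 0, 0, 0, 0, 0], [0, 0, 0, 0, 0, 0], [0, 0, 0, 0, 0, 0], [0, 0, 0, 0, 0, 0], [0, 0, 0, 0, 0, 0]]], fingers=0.25)

```text
time: 16.62
tcp_pos: [533.7, -58.5, 55.8]
tool_rot: [-0.0, -0.086, 0.996, 0.0]
contact_force: [0.4, 0.1, 0.2]
gripper_width: 0.752
gripper_force: 0.0
```

Call:
servo_tool(increments=[[[0, 0, 1, 0, 0, 0], [0, 0, 2, 0, 0, 0], [0, 0, 2, 0, 0, 0], [0, 0, 2, 0, 0, 0], [0, 0, 2, 0, 0, 0], [0, -1, 2, 0, 0, 0], [0, -2, 1, 0, 0, 0], [0, -2, 0, 0, 0, 0], [0, 0, 0, 0, 0, 0], [0, 0, 0, 0, 0, 0]]])

```text
time: 17.45
tcp_pos: [533.9, -109.1, 176.7]
tool_rot: [0.0, -0.086, 0.996, -0.0]
contact_force: [0.7, 0.4, 0.0]
gripper_width: 0.748
gripper_force: 0.0
```

Run:
```python
from h import *
c=snap('scene','s3'); s=robot.sense(); print(s['time'],s['tcp_pos'],s['contact_force'])
a=cv2.imread('pics/s3.png')[120:260,200:360]
cv2.imwrite('pics/z5.png',cv2.resize(a,None,fx=4,fy=4,interpolation=2))
u=np.array([-.081,-.997])
print('knob top px z110,123',(proj(c,[[548.3,111.3,110],[548.3,111.3,123]])-[200,120])*4)
print('handle in/out',(proj(c,[[*(np.array([548.3,111.3])+u*d),73] for d in(110,170)])-[200,120])*4)
```

```text
17.5 [ 533.58062779 -108.27276659  176.10236689] [-1.20777608 -0.3569428  -0.03046357]
knob top px z110,123 [[298.06344743 299.0824162 ]
 [299.15691445 281.17007534]]
handle in/out [[412.25946516 231.34858491]
 [469.97872796 173.90421094]]
```

View pics/z5.png

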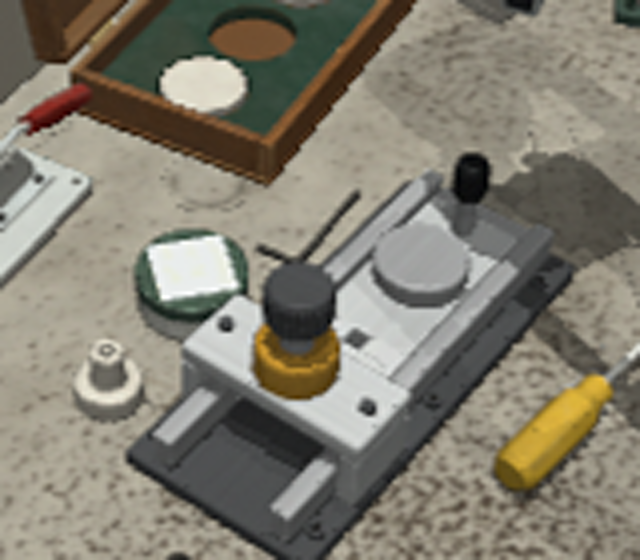

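The handle is at (470,178), where the end stop predicts it. The knob's top is at about (299,285), matching the parked height, and the bystanders haven't moved. I'm handing in.

```bash
python3 -c "
from plant import robot
print(robot.hand_in())"
```

```text
the job is handed in; nothing more can be done
None
```

The job is handed in after about 17.5 s: the lock knob is parked up on its thread, the shuttle is out at its end stop, and the last picture shows the bystanders in place; hand-in returned no verdict.

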